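# Feel for an empty bay and load the canister

### The job

In each row of the leaning rack two bays are full and one is empty, covered by a spring-loaded plate that looks just like the end of a stored canister. Leaving the spare canister standing where it is, press on the bays until you find an empty one, whose plate you can push down at least 15 mm; then load the spare canister into an empty bay, all the way home so that its end is flush with the rack's face. Leave the other things on the bench where they stand.

Things in the scene. Friction and masses are not known exactly. Their poses are not given: they have to be found in the camera images.
- rack: storage rack, fixed: white box 124 x 183 x 116 mm on an aluminium base 200 x 213 mm, leaning back 30 degrees so its open face looks up and to its own -x. 2 rows (low: nearer; high: further, higher) of 3 square bays 53 mm wide, walls 6 mm, pitch 59 mm. Origin: centre of the base's underside; z up, y along the rows to 'left'. All ends seen in the bays are flush with the face; full bays do not give at all
- rack_face (a point): centre of the rack's open face, in the plane of the rim; z points straight out of the bays (30 degrees from vertical, leaning to the rack's -x), y along the rows, x up the slope (to the high row)
- canister: the spare canister to be loaded: a plain metal cylinder 48 mm in diameter, 100 mm long, 0.3 to 0.52 kg, 3 mm chamfers at both ends (either end may go first), standing upright on the bench. Origin: centre of its lower end; z along its axis
- canister_mid (a point): the middle of the canister, on its axis, 50 mm from either end; z along the axis
- plate_a (a joint): how far the dust plate of the low row's empty bay is pressed down, m: 0 flush, 0.1 at the bottom. A round metal plate 48 mm in diameter, 10 mm thick, that looks like the end of a stored canister; it sinks along the bay under 0.4 to 1.3 N and springs back when let go; the weight of a canister keeps it down. Which bay it is in differs every time
- plate_b (a joint): the same for the dust plate of the high row's empty bay
- bottle: bystander: brown bottle 60 mm in diameter, 120 mm tall; origin under its centre
- dishes: bystander: stack of three closed glass dishes, 90 mm in diameter, 45 mm high; origin under its centre
- beaker: bystander: glass beaker 70 mm across, 85 mm tall; origin under its centre
- timer: bystander: white bench timer 50 x 75 x 23 mm; origin under its centre
- slide_box: bystander: grey box of slides 87 x 62 x 30 mm; origin under its centre
- ice_cup: bystander: white cup 80 mm across, 75 mm tall; origin under its centre
- bay_low_right (a point): centre of the mouth of the low row's right bay, in the plane of the rim, axes as rack_face (the bay runs along -z, 100 mm deep with its plate at the bottom)
- bay_low_middle (a point): centre of the mouth of the low row's middle bay, in the plane of the rim, axes as rack_face (the bay runs along -z, 100 mm deep with its plate at the bottom)
- bay_low_left (a point): centre of the mouth of the low row's left bay, in the plane of the rim, axes as rack_face (the bay runs along -z, 100 mm deep with its plate at the bottom)
- bay_high_right (a point): centre of the mouth of the high row's right bay, in the plane of the rim, axes as rack_face (the bay runs along -z, 100 mm deep with its plate at the bottom)
- bay_high_middle (a point): centre of the mouth of the high row's middle bay, in the plane of the rim, axes as rack_face (the bay runs along -z, 100 mm deep with its plate at the bottom)
- bay_high_left (a point): centre of the mouth of the high row's left bay, in the plane of the rim, axes as rack_face (the bay runs along -z, 100 mm deep with its plate at the bottom)
Mind the look-alikes: they are no part of the job. Leave any purple look-alike of the canister alone.

How it is judged:
By the outcome, as a careful person would: the job done as asked, in the order asked, and still so for the second after the job is handed in, with the robot touching nothing.
It also fails if it takes over 72 s, if anything falls off the work surface, if the arm or the gripper's body presses on something with over 40 N, if the wrist force passes 120 N, or if a joint passes its speed limit or range.

### The arm

A 7-joint arm with a two-finger parallel gripper is mounted at the origin on the work surface. World frame = base frame: x ahead of the robot, y to its left, z up, the work surface at z = 0. Lengths are in m, angles in rad, forces in N, time in s.
With the tool pointing down it reaches from about 0.4 to 0.85 m from the base axis. Payload 4.5 kg.
Tool frame: the origin (TCP) lies between the finger pads; the fingertips stand 11 mm ahead of it and the grasp point (between the pads) lies 8 mm behind it (r.tip_reach is the distance from the TCP to the fingertips, in m); x points along the fingers, y is the direction in which the jaws open and shut, and the axes are right-handed (so a half turn about x gives the same grasp; the last joint's range is limited). The gripper opens to 88 mm and grips with 3 to 60 N. Pads are 18 mm wide; open, the fingers measure 123 mm over their backs; the gripper's body (75 mm by 187 mm) begins 45 mm behind the grasp point.
Start: joints at [-1.125, 0.689, -0.195, 1.565, 0.157, 0.902, -0.215], TCP at [0.25, 0.573, 0.218] pointing down, gripper open.
Joint ranges: [-3.01, 3.01], [-0.46, 2.08], [-1.47, 1.51], [0.13, 2.56], [-1, 4.14], [0.04, 2.09], [-2.66, 2.66]. Speed limits (rad/s): [2.57, 2.57, 3.14, 3.14, 3.14, 3.14, 3.14].

### API

Orientations are given as a unit quaternion [x, y, z, w].
In Python, from plant import r gives the robot as it stands.
- The arm moves only by the tool drive_tool, never from a script. Its argument "deltas" is a list of rows, each a list of 3 entries, a list of its own where there are three numbers: the turn, a rotation vector about the tool's x, y, z in degrees, then the shift along the tool's x, y, z in cm, then the finger opening in cm, from 0 to 8.81. A call has 1 to 12 rows; each row shifts and turns the commanded pose from where the row before left it, along the tool's axes as they then stand; what a row does not reach is not made up. A row lasts 1/12 s, in which the tool goes at most 41.7 mm and 7.16 degrees, less where a joint would pass 70% of its speed; a pose out of reach is approached as far as the arm can. A call is refused whole if a number of a shift passes 4.17 or a number of a turn 7.16, either way. A call with a gripper value outside its range is refused whole. The fingers move at their own pace and stop on an object; "force" is the grip in N (left out, the last holds). Time passes only in rows, so rows that do not move let the fingers close. It gives the time, the measured TCP pose, the force and the opening at its end, in the units of the state.
- r.get_state(): the state, without advancing time (a new reading comes with each control period).
- r.snapshot(name): name is "scene" or "top" or "wrist"; returns a dict with "color" (384x512x3 uint8, red, green, blue), "fov_y" (degrees; the focal length in pixels is half the picture's height over the tangent of half this angle, whatever the lens; pixels are square), "cx", "cy" (the principal point, pixels), "k1" (the pictures are not rectified: a ray, as slopes to the right and down, at radius r is drawn at 1 + k1 r^2 times it, then the intrinsics apply), "extrinsics" (4x4, takes a point from world to camera coordinates); the wrist camera has in their place "tool_from_camera" (4x4, takes a point from camera to tool coordinates, whose origin is the TCP and whose axes are the tool frame's). Camera axes: x right, y up, looking along -z (the intrinsics and any distortion apply to the point x, -y, -z); pixel columns grow to the right and rows downward; lengths in m; the calibration is good to about 2 mm. A picture is of the moment at which its call begins: read the wrist's pose just before it. There is no depth.
- r.finish_job(): hands the job in, once; it reports no verdict.
The state is a dict: "clock": time; "q": joint angles; "qd": joint speeds; "joint_torque": joint torques, N m; "tool_pos": TCP position; "eef_rot": TCP orientation; "contact_force": force on the tool from outside, world axes, zero at the start; "moment": the same for the moment, N m; "opening": opening from 0.0 (shut) to 1.0 (fully open).
Only numpy, scipy, OpenCV 4.12 (cv2) and the standard library are available. Lean on these libraries where they do the work, as an engineer would, in place of code of your own. Each camera call takes 0.05 s, during which the arm holds its last target. There are 200 camera calls.

## Working session

There is one attempt and no reset: what is moved stays moved. The work goes in short steps, Python scripts to look and compute and a tool call to move; the robot and the scene stay as the last step left them, time stands still between calls to the robot, and variables do not carry over. Pictures are saved under pics/ and viewed, about 8 in all and at most 12, crops included, and the job is handed in when it is done.

Besides the shell and the picture viewer there is one more tool, called after ">>>" as name([rows], argument=value, ...), one row to a line, values as JSON. drive_tool: Moves the arm, as the interface text tells. Its arguments: {"type":"object","properties":{"deltas":{"type":"array","items":{"type":"array"}},"force":{"type":"number"}},"required":["deltas"]}

```bash
mkdir -p pics
cat > h.py <<'E'
import numpy as np, cv2
from scipy.spatial.transform import Rotation as R
from plant import r
def snap(n,f=None):
    s=r.get_state(); d=r.snapshot(n)
    if n=='wrist':
        T=np.eye(4);T[:3,:3]=R.from_quat(s['eef_rot']).as_matrix();T[:3,3]=s['tool_pos']
        d['C']=T@np.array(d['tool_from_camera'])
    else: d['C']=np.linalg.inv(np.array(d['extrinsics']))
    if f: cv2.imwrite('pics/'+f,d['color'][:,:,::-1])
    return d
def foc(d): return d['color'].shape[0]/2/np.tan(np.radians(d['fov_y'])/2)
def ray(d,u,v):
    f=foc(d);p=np.array([(u-d['cx'])/f,(v-d['cy'])/f]);q=p.copy()
    for _ in range(30): q=p/(1+d['k1']*(q@q))
    w=d['C'][:3,:3]@np.array([q[0],-q[1],-1]);return d['C'][:3,3],w/np.linalg.norm(w)
def onz(d,u,v,z):
    o,w=ray(d,u,v);return o+w*(z-o[2])/w[2]
def proj(d,P):
    c=np.linalg.inv(d['C'])@np.append(P,1);q=np.array([c[0],-c[1]])/-c[2]
    return q*(1+d['k1']*(q@q))*foc(d)+[d['cx'],d['cy']]
def tri(obs):
    A=0;b=0
    for d,u,v in obs:
        o,w=ray(d,u,v);M=np.eye(3)-np.outer(w,w);A=A+M;b=b+M@o
    return np.linalg.solve(A,b)
E
python3 - <<'E'
from h import *
a=snap('scene');b=snap('top')
for d in(a,b):print(d['fov_y'],d['k1'],d['C'].round(3).tolist())
cv2.imwrite('pics/a.png',cv2.resize(a['color'][:,:,::-1],(800,600)))
cv2.imwrite('pics/b.png',cv2.resize(b['color'][:,:,::-1],(800,600)))
s=r.get_state();print(s['clock'],s['contact_force'],R.from_quat(s['eef_rot']).as_matrix().round(2).tolist(),r.tip_reach)
E
```

```text
51.58907683964672 -0.06289905706287559 [[0.278, -0.72, 0.636, 1.172], [0.96, 0.214, -0.178, -0.209], [-0.008, 0.661, 0.751, 0.874], [0.0, 0.0, 0.0, 1.0]]
53.024694858805276 0.026970941175193577 [[0.008, 0.99, -0.141, 0.393], [-1.0, 0.011, 0.015, -0.021], [0.016, 0.141, 0.99, 1.112], [0.0, 0.0, 0.0, 1.0]]
0.1 [-0.34828284 -0.25318158 -0.06793011] [[-0.0, 0.4, 0.92], [-0.0, 0.92, -0.4], [-1.0, -0.0, 0.0]] 0.011
```

View pics/a.png

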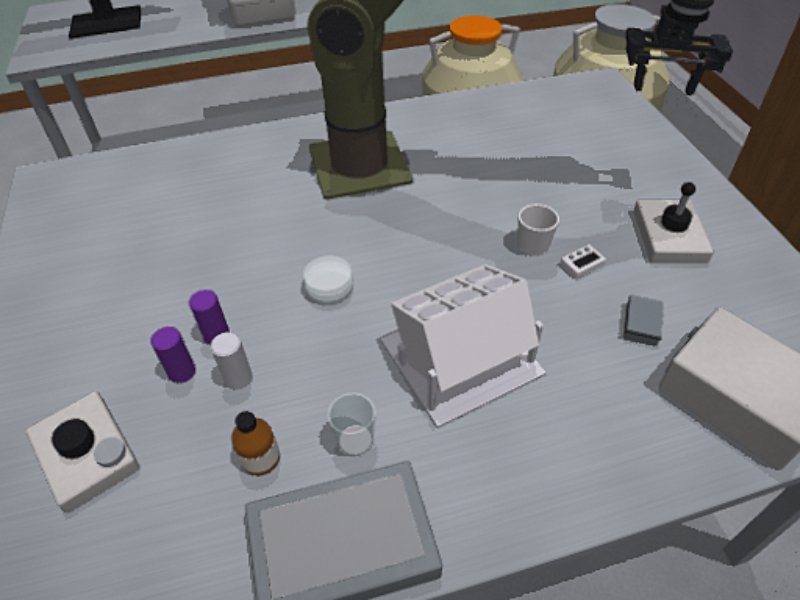

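View pics/b.png

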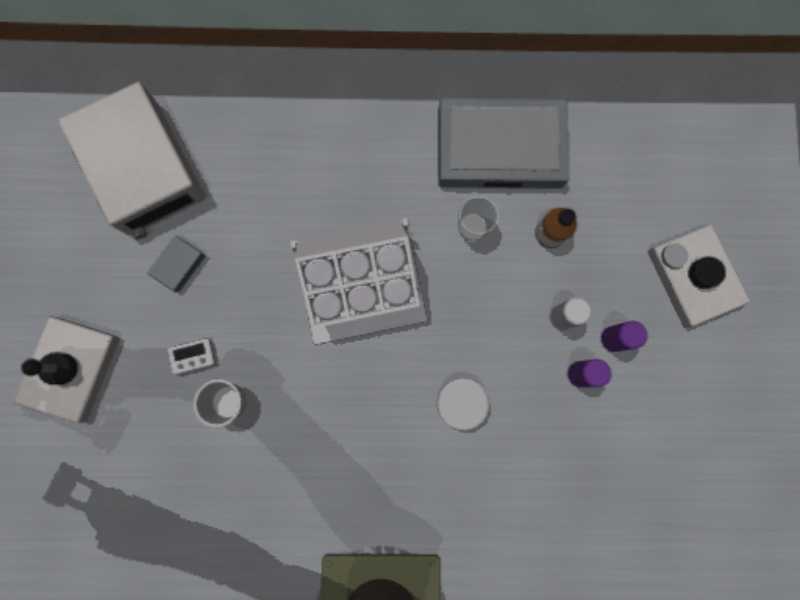

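Robot is at the bottom of the top view (up = +x, left = +y). The rack is at top px (360,280), with its low row nearer the robot. Things that could be taken for the canister, by top pixel:
- the grey cylinder at (576,312)
- two purple look-alikes at (590,373) and (627,336)
- the grey knob on a device at (675,255)
- the bottle at (558,226)

The grey cylinder fits the description. I'll check it and the rack in close crops.

Run:
```python
from h import *
a=snap('scene');b=snap('top')
def crop(d,x,y,w,h,k): return cv2.resize(d['color'][y:y+h,x:x+w,::-1],(w*k,h*k),interpolation=cv2.INTER_CUBIC)
A=crop(a,245,165,100,75,4);B=crop(b,185,138,90,85,4)
Cc=crop(a,90,175,80,75,4);D=crop(b,335,170,90,85,4)
W=np.zeros((680,800,3),np.uint8)
for im,x,y in((A,0,0),(B,400,0),(Cc,0,340),(D,400,340)): W[y:y+im.shape[0],x:x+im.shape[1]]=im
cv2.imwrite('pics/c.png',W[:,:] if 0 else cv2.resize(W,(704,598)))
```

```text
(no output)
```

View pics/c.png

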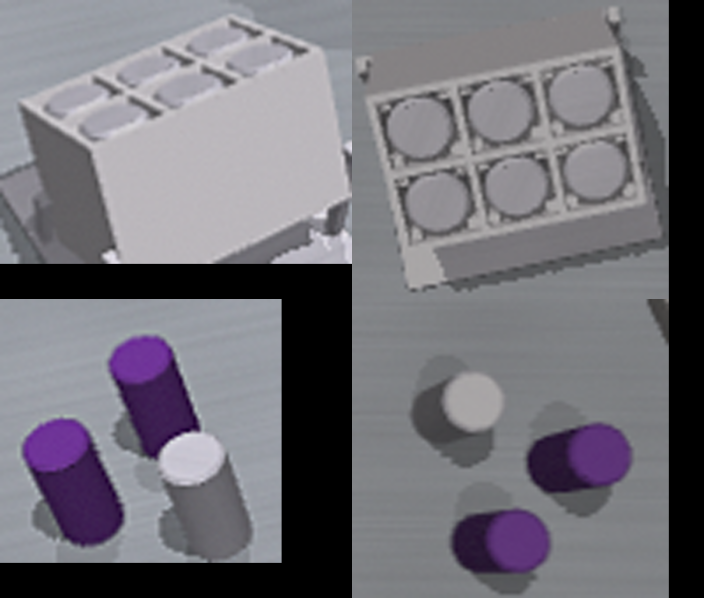

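```bash
cat > m.py <<'E'
from h import *
a=snap('scene');b=snap('top')
k=3.52
T=[(421,128),(501,111),(581,96),(438,203),(516,186),(596,170)]
S=[(262,57),(190,88),(113,123),(222,42),(152,69),(78,98)]
P=[]
for t,s in zip(T,S):
    tu=(185+(t[0]-352)/k,138+t[1]/k);su=(245+s[0]/k,165+s[1]/k)
    p=tri([(b,*tu),(a,*su)]);P.append(p);print(p.round(4),(proj(b,p)-tu).round(1),(proj(a,p)-su).round(1))
P=np.array(P);c=P.mean(0);print('c',c,np.linalg.norm(P[0]-P[2]),np.linalg.norm(P[3]-P[5]),np.linalg.norm(P[:3]-P[3:],axis=1))
y=(P[0]-P[2]+P[3]-P[5]);yaw=np.arctan2(-y[0],y[1]);x=(P[:3]-P[3:]).mean(0)
print('yaw',np.degrees(yaw),'slope',np.degrees(np.arctan2(x[2],np.hypot(*x[:2]))),y)
tu=(335+(473-352)/k,170+(402-299)/k);su=(90+192/k,175+(459-299)/k)
p=tri([(b,*tu),(a,*su)]);print('can',p,onz(b,*tu,.1),onz(a,*su,.1))
E
python3 m.py
```

```text
[0.5721 0.1025 0.1549] [-0.4 -0.1] [-0.4  0. ]
[0.5851 0.045  0.1548] [-0.2 -0. ] [-0.2  0. ]
[ 0.5972 -0.0131  0.1513] [0.2 0.1] [ 0.2 -0. ]
[0.5225 0.0932 0.1225] [-0.6 -0.2] [-0.6  0.1]
[0.5352 0.0353 0.1246] [-0.3 -0.1] [-0.3  0. ]
[ 0.5474 -0.0238  0.1256] [-0.1 -0. ] [-0.1  0. ]
c [0.55992195 0.03984382 0.1389475 ] 0.11833336362509046 0.11965171806969996 [0.06000076 0.0591478  0.05703243]
yaw 12.142997498098811 slope 30.13298019093592 [-0.05004063  0.23256702  0.00048987]
can [ 0.52070563 -0.33221552  0.09301878] [ 0.51984628 -0.32996505  0.1       ] [ 0.52648796 -0.33122379  0.1       ]
```

The triangulation agrees with the given sizes: pitch 59.5 mm, slope 30.1°, rack yaw 12.1°. The canister top is at about (0.521,−0.331), and it is grey, not purple. I'll turn the tool to the rack's axis with the fingers shut, then translate.

>>> drive_tool([
  [[-7.12,0,0],[-0.5,0,0],0],
  [[-7.12,0,0],[-0.5,0,0],0],
  [[-7.12,0,0],[-0.5,0,0],0],
  [[-7.12,0,0],[-0.5,0,0],0],
  [[-7.12,0,0],[-0.5,0,0],0],
  [[0,-6,0],[0,0,0],0],
  [[0,-6,0],[0,0,0],0],
  [[0,-6,0],[0,0,0],0],
  [[0,-6,0],[0,0,0],0],
  [[0,-6,0],[0,0,0],0],
  [[0,0,0],[0,0,0],0],
  [[0,0,0],[0,0,0],0],
])

```text
clock: 1.3
tool_pos: [0.2468, 0.5734, 0.2427]
eef_rot: [-0.055, 0.498, 0.093, 0.861]
contact_force: [0.4, -0.4, 0.1]
opening: 0.111
```

```bash
cat >> h.py <<'E'
yw=np.radians(12.1)
X=np.array([np.cos(yw)*.866,np.sin(yw)*.866,.5]);Y=np.array([-np.sin(yw),np.cos(yw),0]);N=np.cross(X,Y)
c0=np.array([.5599,.0398,.1389])
bay=lambda row,col:c0+X*(.0295*row)+Y*(.059*col)   # row -1 low,1 high; col 1 left
def to(p,axis=None):
    s=r.get_state();M=R.from_quat(s['eef_rot']).as_matrix()
    print('clock',s['clock'],'pos',np.round(s['tool_pos'],4),'F',np.round(s['contact_force'],1),'open',s['opening'],'q',np.round(s['q'],2))
    print('x',M[:,0].round(3),'y',M[:,1].round(3),'delta cm',(M.T@(np.array(p)-s['tool_pos'])*100).round(2))
    G=np.c_[-N,Y,X];print('turn to rack deg',np.degrees(R.from_matrix(M.T@G).as_rotvec()).round(2))
E
python3 -c "
from h import *
to(bay(-1,1)+N*.051)"
```

```text
clock 1.3 pos [0.2468 0.5734 0.2427] F [ 0.4 -0.4  0.1] open 0.1114329210560651 q [-1.52  0.61  0.02  1.85  0.81  0.71 -0.35]
x [ 0.487  0.105 -0.867] y [-0.214  0.977 -0.002] delta cm [ 13.56 -52.89   8.44]
turn to rack deg [ 0.3  -0.12 -0.03]
```

>>> drive_tool([
  [[0,0,0],[0,-2,0.7],0],
  [[0,0,0],[0,-3.6,0.7],0],
  [[0,0,0],[0,-3.6,0.7],0],
  [[0,0,0],[0,-3.6,0.7],0],
  [[0,0,0],[0,-3.6,0.7],0],
  [[0,0,0],[0,-3.6,0.7],0],
  [[0,0,0],[0,-3.6,0.7],0],
  [[0,0,0],[0,-3.6,0.7],0],
  [[0,0,0],[0,-3.6,0.7],0],
  [[0,0,0],[0,-3.6,0.7],0],
  [[0,0,0],[0,-3.6,0.7],0],
  [[0,0,0],[0,-3,0.7],0],
])

```text
clock: 2.3
tool_pos: [0.4093, 0.1827, 0.2867]
eef_rot: [-0.051, 0.496, 0.088, 0.862]
contact_force: [0.8, -0.2, -0.8]
opening: 0.006
```

>>> drive_tool([
  [[0,0,0],[0.5,-3,0],0],
  [[0,0,0],[1,-3,0],0],
  [[0,0,0],[1,-3,0],0],
  [[0,0,0],[1,-2.5,0],0],
  [[0,0,0],[1,0,0],0],
  [[0,0,0],[1,0,0],0],
  [[0,0,0],[1,0,0],0],
  [[0,0,0],[1,0,0],0],
  [[0,0,0],[0.5,0,0],0],
  [[0,0,0],[0,0,0],0],
  [[0,0,0],[0,0,0],0],
])

```text
clock: 3.22
tool_pos: [0.4584, 0.1147, 0.2254]
eef_rot: [-0.055, 0.498, 0.087, 0.861]
contact_force: [-1.1, -0.4, -0.4]
opening: 0.004
```

```bash
python3 -c "
from h import *
to(bay(-1,1)+N*.051)
d=snap('wrist','w1.png')
for c in (1,0,-1): print(proj(d,bay(-1,c)),proj(d,bay(1,c)))
w=d['color'][:,:,::-1].copy()
for c in (1,0,-1):
  for k in (-1,1): cv2.circle(w,tuple(int(v) for v in proj(d,bay(k,c))),2,(0,0,255),-1)
cv2.imwrite('pics/w1.png',cv2.resize(w,(800,600)))"
```

```text
clock 3.2167 pos [0.4584 0.1147 0.2254] F [-1.1 -0.4 -0.4] open 0.004086949994240367 q [-0.26  0.41 -0.24  2.51  2.45  0.37 -1.11]
x [ 0.489  0.095 -0.867] y [-0.204  0.979 -0.008] delta cm [ 6.6  -3.49 -0.02]
turn to rack deg [-0.08 -0.13  0.57]
[214.85625402 180.6643992 ] [216.92895091 243.95393154]
[147.10055854 180.63671726] [152.52808533 243.63035516]
[ 80.5446741  180.64404275] [ 89.16847427 243.17388824]
```

View pics/w1.png

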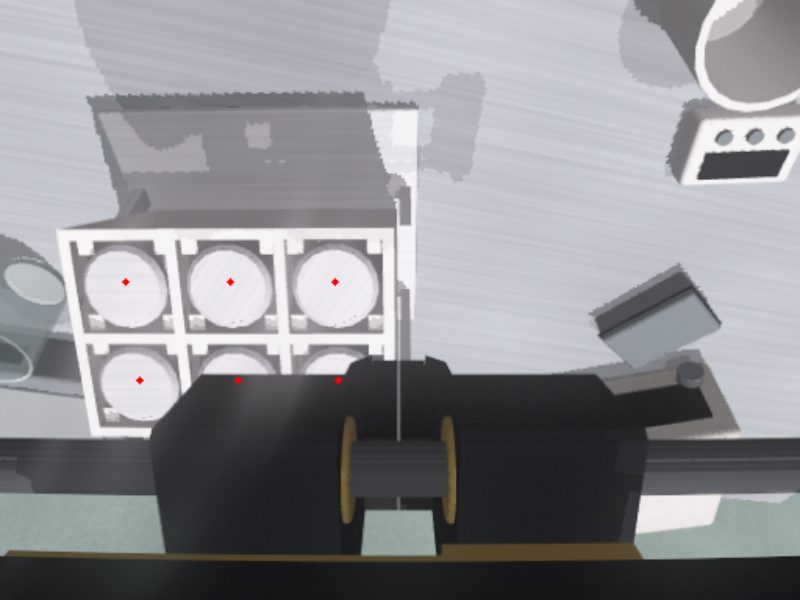

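The wrist view shows all six bays. My predicted centres lie within about 2 mm of the discs, for example (335,282) predicted against (335,286) seen, which suggests a shift of about +1 to 2 mm up the slope. I'll apply it and go on to low_left.

>>> drive_tool([
  [[0,0,0.6],[1,-1.7,0.1],0],
  [[0,0,0],[1.5,-1.8,0],0],
  [[0,0,0],[1.5,0,0],0],
  [[0,0,0],[1.5,0,0],0],
  [[0,0,0],[1,0,0],0],
  [[0,0,0],[0,0,0],0],
])

```text
clock: 3.77
tool_pos: [0.4981, 0.0886, 0.1685]
eef_rot: [-0.053, 0.499, 0.092, 0.86]
contact_force: [-0.1, -0.2, 0.3]
opening: 0.002
```

```bash
sed -i 's/^c0=.*/c0=np.array([.5609,.0400,.1395])/' h.py; python3 -c "
from h import *
to(bay(-1,1)+N*.011)"
```

```text
clock 3.7667 pos [0.4981 0.0886 0.1685] F [-0.1 -0.2  0.3] open 0.0023184191944647732 q [-0.08  0.6  -0.34  2.49  2.63  0.51 -1.16]
x [ 0.486  0.106 -0.868] y [-0.211  0.978  0.001] delta cm [ 3.97 -0.17  0.05]
turn to rack deg [ 0.03 -0.19 -0.09]
```

>>> drive_tool([
  [[0,0,0],[1,-0.17,0.05],0],
  [[0,0,0],[1,0,0],0],
  [[0,0,0],[0.8,0,0],0],
  [[0,0,0],[0.5,0,0],0],
  [[0,0,0],[0.3,0,0],0],
  [[0,0,0],[0.2,0,0],0],
  [[0,0,0],[0.1,0,0],0],
  [[0,0,0],[0.1,0,0],0],
  [[0,0,0],[0,0,0],0],
])

```text
clock: 4.52
tool_pos: [0.5174, 0.0914, 0.1349]
eef_rot: [-0.053, 0.499, 0.092, 0.86]
contact_force: [-0.3, 0.6, 0.5]
opening: 0.003
```

```bash
python3 -c "
from h import *
to(bay(-1,1)+N*.011)"
```

```text
clock 4.5167 pos [0.5174 0.0914 0.1349] F [-0.3  0.6  0.5] open 0.0025894160243153503 q [-0.07  0.7  -0.35  2.47  2.66  0.58 -1.16]
x [ 0.486  0.106 -0.868] y [-0.212  0.977  0.001] delta cm [ 0.09 -0.04  0.03]
turn to rack deg [ 0.07 -0.17 -0.12]
```

>>> drive_tool([
  [[0,0,0],[0.1,0,0],0],
  [[0,0,0],[0.1,0,0],0],
  [[0,0,0],[0.1,0,0],0],
  [[0,0,0],[0.1,0,0],0],
  [[0,0,0],[0.1,0,0],0],
  [[0,0,0],[0,0,0],0],
])

```text
clock: 5.02
tool_pos: [0.5199, 0.0919, 0.1302]
eef_rot: [-0.053, 0.499, 0.092, 0.86]
contact_force: [0.1, 1.2, 0.0]
opening: 0.004
```

```bash
python3 -c "
from h import *
to(bay(-1,1)+N*.011)"
```

```text
clock 5.0167 pos [0.5199 0.0919 0.1302] F [0.1 1.2 0. ] open 0.0038879351213062133 q [-0.07  0.71 -0.35  2.46  2.67  0.59 -1.16]
x [ 0.486  0.106 -0.868] y [-0.211  0.977  0.001] delta cm [-0.44 -0.04  0.05]
turn to rack deg [ 0.05 -0.19 -0.13]
```

>>> drive_tool([
  [[0,0,0],[0.1,0,0],0],
  [[0,0,0],[0.1,0,0],0],
  [[0,0,0],[0.1,0,0],0],
  [[0,0,0],[0.1,0,0],0],
  [[0,0,0],[0.1,0,0],0],
  [[0,0,0],[0,0,0],0],
])

```text
clock: 5.52
tool_pos: [0.5223, 0.0925, 0.1259]
eef_rot: [-0.053, 0.499, 0.092, 0.86]
contact_force: [0.1, 0.6, 0.1]
opening: 0.005
```

```bash
python3 -c "
from h import *
to(bay(-1,1)+N*.011)"
```

```text
clock 5.5167 pos [0.5223 0.0925 0.1259] F [0.1 0.6 0.1] open 0.005184156975471025 q [-0.07  0.73 -0.35  2.46  2.67  0.6  -1.16]
x [ 0.486  0.106 -0.868] y [-0.212  0.977  0.001] delta cm [-0.94 -0.04  0.04]
turn to rack deg [ 0.06 -0.19 -0.12]
```

It is 9 mm past the face with no resistance, so low_left looks empty. I'll press on to about 22 mm to confirm it.

>>> drive_tool([
  [[0,0,0],[0.2,0,0],0],
  [[0,0,0],[0.2,0,0],0],
  [[0,0,0],[0.2,0,0],0],
  [[0,0,0],[0.2,0,0],0],
  [[0,0,0],[0.2,0,0],0],
  [[0,0,0],[0.2,0,0],0],
  [[0,0,0],[0.2,0,0],0],
  [[0,0,0],[0,0,0],0],
  [[0,0,0],[0,0,0],0],
])

```text
clock: 6.27
tool_pos: [0.529, 0.094, 0.1138]
eef_rot: [-0.053, 0.499, 0.092, 0.86]
contact_force: [-1.4, -0.4, -0.9]
opening: 0.007
```

```bash
python3 -c "
from h import *
to(bay(-1,1)+N*.011)
a=snap('top');b=snap('wrist')
A=cv2.resize(a['color'][130:230,170:290,::-1],(480,400));B=cv2.resize(b['color'][120:300,:300,::-1],(320,192))
W=np.zeros((400,800,3),np.uint8);W[:,:480]=A;W[:192,480:]=B;cv2.imwrite('pics/p.png',W)"
```

```text
clock 6.2667 pos [0.529  0.094  0.1138] F [-1.4 -0.4 -0.9] open 0.0074278543365859494 q [-0.07  0.76 -0.35  2.44  2.68  0.62 -1.16]
x [ 0.486  0.106 -0.868] y [-0.212  0.977  0.001] delta cm [-2.33 -0.04  0.05]
turn to rack deg [ 0.06 -0.19 -0.13]
```

View pics/p.png

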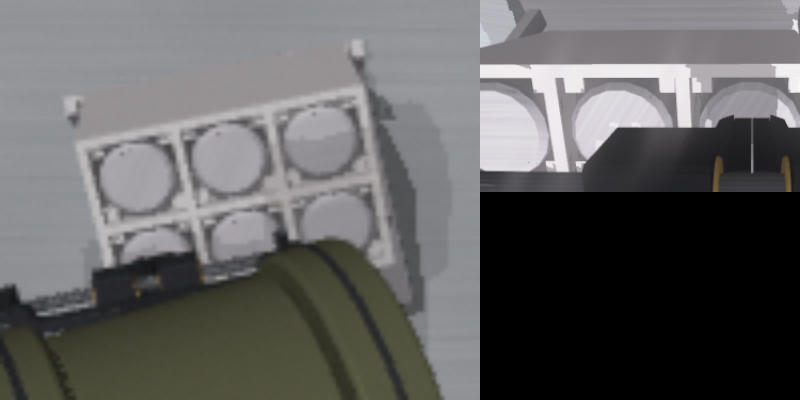

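```bash
python3 -c "
from h import *
b=snap('wrist');w=b['color'][:,:,::-1].copy()
w=cv2.resize(w[120:260,100:340],(800,467),interpolation=cv2.INTER_CUBIC)
for c in (1,0,-1):
  for dz,col in ((0,(0,0,255)),(-.023,(255,0,0))):
    pts=[(proj(b,bay(-1,c)+N*dz+.024*(np.cos(t)*X+np.sin(t)*Y))-[100,120])*3.333 for t in np.linspace(0,6.28,60)]
    cv2.polylines(w,[np.array(pts).astype(int)],False,col,1)
cv2.imwrite('pics/p2.png',w)"
```

```text
(no output)
```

View pics/p2.png

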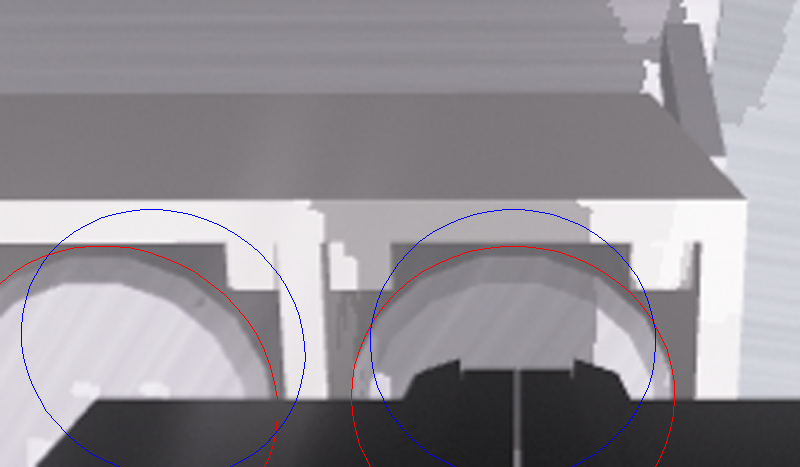

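```bash
python3 -c "
from h import *
b=snap('wrist');s=r.get_state();M=R.from_quat(s['eef_rot']).as_matrix();p=np.array(s['tool_pos'])
print(np.array(b['tool_from_camera']).round(3),b['fov_y'],b['k1'])
for x in (.011,-.008,-.04):
  for y in (-.0175,0,.0175):
    for z in (-.009,.009): print(x,y,z,((proj(b,p+M@[x,y,z])-[100,120])*3.333).round())
a=snap('scene');w=a['color'][130:240,230:370,::-1]
w=cv2.resize(w,(760,597),interpolation=cv2.INTER_CUBIC)
k=760/140
for q,c in ((p+M@[.011,0,0],(0,0,255)),(bay(-1,1),(255,0,0)),(bay(-1,0),(255,0,0)),(bay(1,1),(0,255,0))): cv2.circle(w,tuple(((proj(a,q)-[230,130])*k).astype(int)),4,c,-1)
cv2.imwrite('pics/s2.png',w)"
```

```text
[[-0.001  0.259 -0.966 -0.167]
 [ 1.    -0.    -0.001 -0.   ]
 [-0.    -0.966 -0.259 -0.066]
 [ 0.     0.     0.     1.   ]] 59.2281311857085 -0.03599156316649077
0.011 -0.0175 -0.009 [410. 294.]
0.011 -0.0175 0.009 [413. 395.]
0.011 0 -0.009 [516. 294.]
0.011 0 0.009 [516. 395.]
0.011 0.0175 -0.009 [621. 294.]
0.011 0.0175 0.009 [618. 395.]
-0.008 -0.0175 -0.009 [399. 333.]
-0.008 -0.0175 0.009 [402. 443.]
-0.008 0 -0.009 [516. 333.]
-0.008 0 0.009 [516. 443.]
-0.008 0.0175 -0.009 [633. 333.]
-0.008 0.0175 0.009 [629. 443.]
-0.04 -0.0175 -0.009 [373. 421.]
-0.04 -0.0175 0.009 [378. 552.]
-0.04 0 -0.009 [516. 421.]
-0.04 0 0.009 [516. 552.]
-0.04 0.0175 -0.009 [659. 421.]
-0.04 0.0175 0.009 [654. 552.]
```

View pics/s2.png

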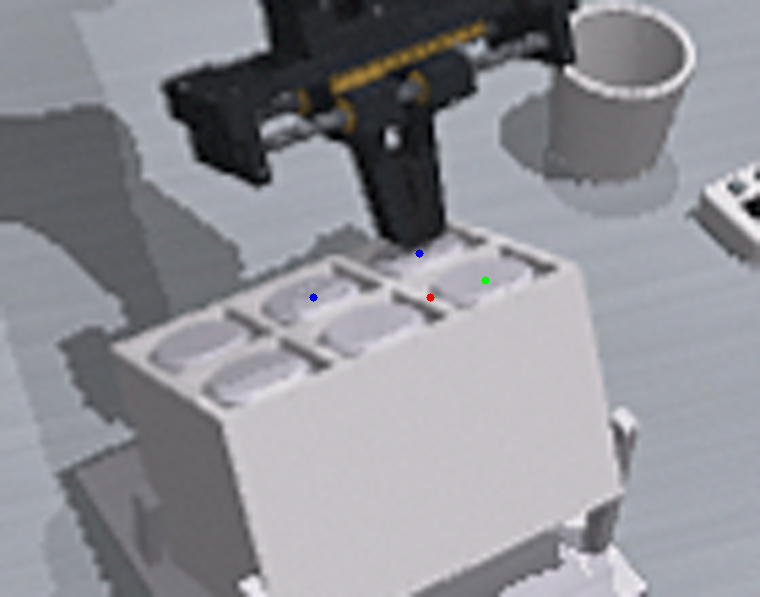

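```bash
python3 -c "
from h import *
s=r.get_state();M=R.from_quat(s['eef_rot']).as_matrix();p=np.array(s['tool_pos'])
a=snap('scene');k=760/140
for x in (.011,0,-.01,-.02,-.03):
  print(x,[((proj(a,p+M@[x,y,z])-[230,130])*k).round().tolist() for y,z in ((-.0175,.009),(.0175,.009),(0,0))])
for n in ('eef_rot','tool_pos','opening','contact_force','joint_torque'): print(n,np.round(s[n],3))
"
```

```text
0.011 [[409.0, 315.0], [470.0, 288.0], [430.0, 297.0]]
0 [[404.0, 294.0], [466.0, 268.0], [425.0, 276.0]]
-0.01 [[399.0, 275.0], [462.0, 249.0], [421.0, 257.0]]
-0.02 [[395.0, 255.0], [458.0, 229.0], [417.0, 238.0]]
-0.03 [[391.0, 236.0], [453.0, 210.0], [413.0, 219.0]]
eef_rot [-0.053  0.499  0.092  0.86 ]
tool_pos [0.529 0.094 0.114]
opening 0.003
contact_force [0.126 0.388 0.101]
joint_torque [-0.0000e+00 -4.0953e+01 -1.9410e+00 -1.2080e+00  4.2600e-01  1.6880e+00
  7.0000e-03]
```

The pictures show the plate still flush and the fingertips just above it. The real tips are about 20 to 25 mm short of the quoted reach, and the near-zero force agrees: there has been no contact yet. I'll keep pressing in small steps and go by the force.

>>> drive_tool([
  [[0,0,0],[0.1,0,0],0],
  [[0,0,0],[0.1,0,0],0],
  [[0,0,0],[0.1,0,0],0],
  [[0,0,0],[0.1,0,0],0],
  [[0,0,0],[0,0,0],0],
])

```text
clock: 6.98
tool_pos: [0.5311, 0.0944, 0.1103]
eef_rot: [-0.053, 0.499, 0.092, 0.86]
contact_force: [-0.6, -0.6, -0.0]
opening: 0.001
```

```bash
cat > f.py <<'E'
from h import *
import sys
k=list(map(int,sys.argv[1:3]));to(bay(*k)+N*.011);s=r.get_state()
F=np.array(s['contact_force']);print('Fn',(F@N).round(2),'mom',np.round(s['moment'],2))
E
python3 f.py -1 1
```

```text
clock 6.9833 pos [0.5311 0.0944 0.1103] F [-0.6 -0.6 -0. ] open 0.0013985198289533857 q [-0.07  0.77 -0.35  2.44  2.68  0.62 -1.16]
x [ 0.486  0.106 -0.868] y [-0.211  0.977  0.001] delta cm [-2.74 -0.03  0.04]
turn to rack deg [ 0.06 -0.19 -0.12]
Fn 0.3 mom [-0.14  0.45 -0.04]
```

>>> drive_tool([
  [[0,0,0],[0.1,0,0],0],
  [[0,0,0],[0.1,0,0],0],
  [[0,0,0],[0.1,0,0],0],
  [[0,0,0],[0.1,0,0],0],
  [[0,0,0],[0.1,0,0],0],
  [[0,0,0],[0,0,0],0],
])

```text
clock: 7.48
tool_pos: [0.5312, 0.0944, 0.11]
eef_rot: [-0.054, 0.497, 0.093, 0.861]
contact_force: [-21.3, -5.9, 50.7]
opening: 0.006
```

```bash
python3 f.py -1 1
```

```text
clock 7.4833 pos [0.5312 0.0944 0.11  ] F [-21.3  -5.9  50.7] open 0.006037030417224189 q [-0.07  0.77 -0.35  2.44  2.68  0.63 -1.16]
x [ 0.489  0.107 -0.866] y [-0.215  0.977 -0.001] delta cm [-2.77 -0.04  0.06]
turn to rack deg [ 0.26  0.04 -0.12]
Fn 54.93 mom [ 0.08 -0.73 -0.1 ]
```

>>> drive_tool([
  [[0,0,0],[0.1,0,0],0],
  [[0,0,0],[0.1,0,0],0],
  [[0,0,0],[0.1,0,0],0],
  [[0,0,0],[0,0,0],0],
])

```text
clock: 7.82
tool_pos: [0.5312, 0.0944, 0.1099]
eef_rot: [-0.055, 0.496, 0.094, 0.862]
contact_force: [-34.8, -8.6, 79.5]
opening: 0.009
```

```bash
python3 f.py -1 1
```

```text
clock 7.8167 pos [0.5312 0.0944 0.1099] F [-34.8  -8.6  79.5] open 0.008818760940648103 q [-0.07  0.77 -0.35  2.44  2.69  0.64 -1.16]
x [ 0.491  0.107 -0.864] y [-0.216  0.976 -0.002] delta cm [-2.78 -0.04  0.06]
turn to rack deg [ 0.38  0.18 -0.11]
Fn 86.81 mom [ 0.15 -1.5  -0.26]
```

The bay is rigid (87 N, higher than I wanted), so low_left is full. Contact also fixes the real reach: the shut tips meet the face when the TCP is 16.5 mm beyond the face plane. I'll back off and try low_middle with smaller over-travel.

>>> drive_tool([
  [[0,0,0],[-0.8,0,0],0],
  [[0,0,0],[-1,0,0],0],
  [[0,0,0],[-1,0,0],0],
  [[0,0,0],[0,-2.5,0],0],
  [[0,0,0],[0,-2.5,0],0],
  [[0,0,0],[0,-0.9,0],0],
  [[0,0,0],[0,0,0],0],
  [[0,0,0],[0,0,0],0],
])

```text
clock: 8.48
tool_pos: [0.5337, 0.0343, 0.1276]
eef_rot: [-0.052, 0.499, 0.092, 0.86]
contact_force: [-0.3, 0.9, 0.2]
opening: 0.011
```

```bash
sed -i 's/N\*.011/N*-.0165/' f.py; python3 f.py -1 0
```

```text
clock 8.4833 pos [0.5337 0.0343 0.1276] F [-0.3  0.9  0.2] open 0.010655279972158708 q [ 0.1   0.72 -0.35  2.43  2.79  0.54 -1.12]
x [ 0.486  0.106 -0.868] y [-0.21   0.978  0.002] delta cm [ 2.01 -0.01  0.05]
turn to rack deg [-0.01 -0.2  -0.1 ]
Fn 0.2 mom [-0.07  0.46 -0.01]
```

>>> drive_tool([
  [[0,0,0],[0.7,0,0.05],0],
  [[0,0,0],[0.7,0,0],0],
  [[0,0,0],[0.4,0,0],0],
  [[0,0,0],[0.2,0,0],0],
  [[0,0,0],[0.2,0,0],0],
  [[0,0,0],[0.1,0,0],0],
  [[0,0,0],[0,0,0],0],
  [[0,0,0],[0,0,0],0],
])

```text
clock: 9.15
tool_pos: [0.5439, 0.0381, 0.1104]
eef_rot: [-0.054, 0.497, 0.094, 0.861]
contact_force: [-14.1, -2.7, 33.2]
opening: -0.002
```

```bash
python3 f.py -1 0
```

```text
clock 9.15 pos [0.5439 0.0381 0.1104] F [-14.1  -2.7  33.2] open -0.002341847995908086 q [ 0.09  0.77 -0.35  2.42  2.8   0.57 -1.12]
x [ 0.488  0.108 -0.866] y [-0.215  0.977  0.001] delta cm [-0.02 -0.17 -0.02]
turn to rack deg [ 0.26 -0.04 -0.19]
Fn 35.94 mom [ 0.22 -0.31  0.02]
```

Low_middle is full as well (36 N, no give), so low_right should be the empty one. I'll check it by pressing.

>>> drive_tool([
  [[0,0,0],[-0.8,0,0],0],
  [[0,0,0],[-1.5,0,0],0],
  [[0,0,0],[0,-2.5,0],0],
  [[0,0,0],[0,-2.5,0],0],
  [[0,0,0],[0,-0.9,0],0],
  [[0,0,0],[1,0,0],0],
  [[0,0,0],[0.6,0,0],0],
  [[0,0,0],[0.4,0,0],0],
  [[0,0,0],[0.2,0,0],0],
  [[0,0,0],[0.2,0,0],0],
  [[0,0,0],[0,0,0],0],
])

```text
clock: 10.07
tool_pos: [0.5581, -0.019, 0.1065]
eef_rot: [-0.053, 0.499, 0.093, 0.86]
contact_force: [-0.9, 0.5, 0.3]
opening: 0.007
```

```bash
python3 f.py -1 -1
```

```text
clock 10.0667 pos [ 0.5581 -0.019   0.1065] F [-0.9  0.5  0.3] open 0.0067866647355287356 q [ 0.24  0.78 -0.35  2.36  2.91  0.49 -1.07]
x [ 0.485  0.108 -0.868] y [-0.214  0.977  0.002] delta cm [-0.45 -0.19  0.01]
turn to rack deg [ 0.14 -0.23 -0.23]
Fn 0.7 mom [-0.05  0.46  0.02]
```

>>> drive_tool([
  [[0,0,0],[0.2,-0.1,0],0],
  [[0,0,0],[0.2,-0.1,0],0],
  [[0,0,0],[0.2,0,0],0],
  [[0,0,0],[0.2,0,0],0],
  [[0,0,0],[0.3,0,0],0],
  [[0,0,0],[0.3,0,0],0],
  [[0,0,0],[0.3,0,0],0],
  [[0,0,0],[0.3,0,0],0],
  [[0,0,0],[0,0,0],0],
  [[0,0,0],[0,0,0],0],
])

```text
clock: 10.9
tool_pos: [0.5687, -0.0203, 0.0896]
eef_rot: [-0.053, 0.499, 0.092, 0.86]
contact_force: [0.3, -1.4, 0.4]
opening: 0.005
```

```bash
python3 f.py -1 -1; python3 -c "
from h import *
b=snap('wrist');w=cv2.resize(b['color'][100:300,100:400,::-1],(600,400))
a=snap('scene');v=cv2.resize(a['color'][120:240,90:350,::-1],(0,0),fx=2.3,fy=2.3)[:200]
cv2.imwrite('pics/p3.png',np.vstack([w,v[:,:600] if v.shape[1]>=600 else cv2.copyMakeBorder(v,0,0,0,600-v.shape[1],0)]))"
```

```text
clock 10.9 pos [ 0.5687 -0.0203  0.0896] F [ 0.3 -1.4  0.4] open 0.004615840576731237 q [ 0.24  0.82 -0.34  2.34  2.92  0.51 -1.07]
x [ 0.486  0.106 -0.868] y [-0.211  0.977  0.001] delta cm [-2.42  0.17 -0.02]
turn to rack deg [ 0.05 -0.18 -0.11]
Fn 0.39 mom [-0.1   0.34 -0.03]
```

View pics/p3.png

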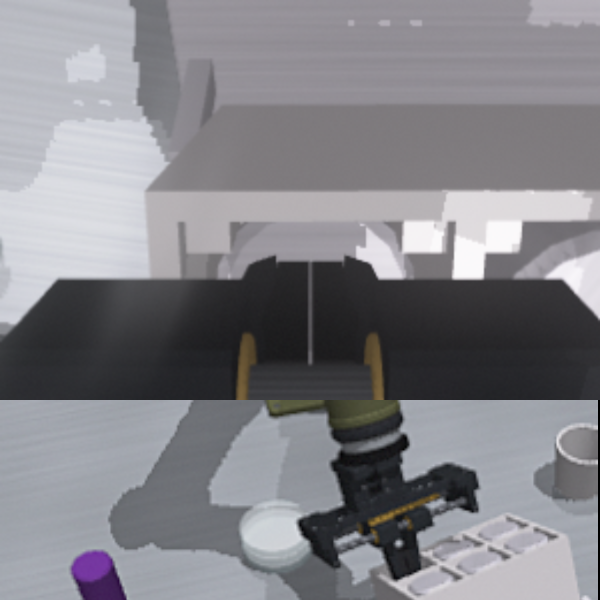

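The plate in low_right is down 24 mm with about 0 N: its disc edge is visibly sunk behind the rim, unlike its neighbour. Low_right is empty. I'll retract, turn upright, open the fingers and head for the canister.

>>> drive_tool([
  [[0,0,0],[-1,0,0],0],
  [[0,0,0],[-1.5,0,0],0],
  [[0,0,0],[-2,0,0],0],
  [[0,0,0],[-2,0,0],0],
  [[0,0,0],[-2,0,0],0],
  [[0,0,0],[-2,0,0],2],
  [[0,6,0],[0,-1,0],4],
  [[0,6,0],[0,-1,0],7.5],
  [[0,6,0],[0,-1,0],7.5],
  [[0,6,0],[0,-1,0],7.5],
  [[0,6,0],[0,-1,0],7.5],
  [[0,0,0],[0,-1,0],7.5],
])

```text
clock: 12.0
tool_pos: [0.5373, -0.0713, 0.1825]
eef_rot: [-0.075, 0.541, 0.064, 0.835]
contact_force: [0.7, -0.2, -0.9]
opening: 0.508
```

```bash
python3 -c "
from h import *
to([.5,-.331,.21])"
```

```text
clock 12.0 pos [ 0.5373 -0.0713  0.1825] F [ 0.7 -0.2 -0.9] open 0.5081693372085115 q [ 0.3   0.56 -0.33  2.26  2.15  0.15 -0.3 ]
x [ 0.405  0.025 -0.914] y [-0.188  0.981 -0.057] delta cm [ -4.68 -24.92  -7.29]
turn to rack deg [ 0.36 -6.27  3.46]
```

>>> drive_tool([
  [[0,2,0],[-0.5,-2,-0.5],7.5],
  [[0,2,0],[-0.5,-2.5,-0.7],7.5],
  [[0,2,0],[-0.5,-2.5,-0.7],7.5],
  [[0,2,0],[-0.5,-2.5,-0.7],7.5],
  [[0,2,0],[-0.4,-2.5,-0.7],7.5],
  [[0,2,0],[-0.4,-2.5,-0.7],7.5],
  [[0,2,0],[-0.4,-2.5,-0.7],7.5],
  [[0,2,0],[-0.3,-2.5,-0.5],7.5],
  [[0,2,0],[0,-2.5,-0.5],7.5],
  [[0,2,0],[0,-2,0],7.5],
  [[0,0,0],[0,0,0],7.5],
  [[0,0,0],[0,0,0],7.5],
])

```text
clock: 13.0
tool_pos: [0.5374, -0.2418, 0.2004]
eef_rot: [-0.091, 0.621, 0.034, 0.777]
contact_force: [-1.1, 1.5, 0.1]
opening: 0.853
```

```bash
cat >> h.py <<'E'
def down(p):
    to(p);s=r.get_state();M=R.from_quat(s['eef_rot']).as_matrix()
    G=np.c_[[0,0,-1],Y,[np.cos(yw),np.sin(yw),0]];print('turn to down deg',np.degrees(R.from_matrix(M.T@G).as_rotvec()).round(2),'world left',np.round(np.array(p)-s['tool_pos'],3))
E
python3 -c "
from h import *
down([.5,-.331,.21])"
```

```text
clock 13.0 pos [ 0.5374 -0.2418  0.2004] F [-1.1  1.5  0.1] open 0.8532411781986635 q [ 0.81  0.67 -0.74  1.92  0.83  0.6   1.31]
x [ 0.225 -0.06  -0.972] y [-0.166  0.981 -0.099] delta cm [-1.24 -8.23 -5.02]
turn to rack deg [ -0.29 -17.85   6.22]
turn to down deg [-1.88 12.12  5.92] world left [-0.037 -0.089  0.01 ]
```

>>> drive_tool([
  [[-0.4,2.4,1.2],[0,-1.5,0],7.5],
  [[-0.4,2.4,1.2],[0,-1.5,0],7.5],
  [[-0.4,2.4,1.2],[0,-1.5,0],7.5],
  [[-0.4,2.4,1.2],[0,-1.5,0],7.5],
  [[-0.4,2.4,1.2],[0,-1.5,0],7.5],
  [[0,0,0],[0,-0.5,0],7.5],
  [[0,0,0],[0,0,0],7.5],
  [[0,0,0],[0,0,0],7.5],
])

```text
clock: 13.67
tool_pos: [0.552, -0.3163, 0.2042]
eef_rot: [-0.076, 0.703, 0.078, 0.703]
contact_force: [-0.7, 0.3, -0.3]
opening: 0.85
```

```bash
python3 -c "
from h import *
down([.522,-.331,.21])
d=snap('wrist','w4.png');print(proj(d,[.522,-.331,.1]),foc(d))"
```

```text
clock 13.6667 pos [ 0.552  -0.3163  0.2042] F [-0.7  0.3 -0.3] open 0.8497434752274914 q [ 0.86  0.83 -0.81  1.52  0.65  1.08  1.68]
x [-0.001  0.003 -1.   ] y [-0.217  0.976  0.003] delta cm [-0.58 -0.78 -3.25]
turn to rack deg [  0.38 -30.01  -0.27]
turn to down deg [ 0.43 -0.01 -0.16] world left [-0.03  -0.015  0.006]
[244.56287413 145.60484391] 337.78801569682753
```

View pics/w4.png

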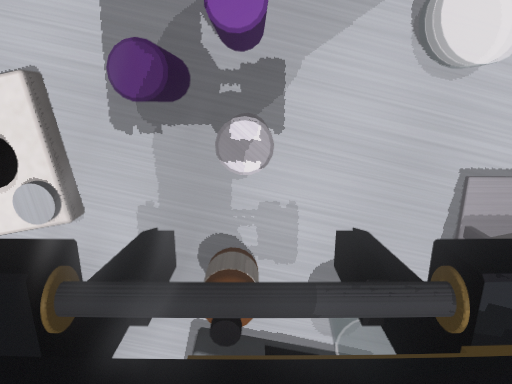

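The grey canister's top is centred at px (245,145.5) against a prediction of (244.6,145.6), so its position (0.522,−0.331) is confirmed. The purple ones are at (138,70) and (237,8), clear of the fingers. I'll move over it and descend.

>>> drive_tool([
  [[0.4,0,0],[0,-0.4,-1.6],7.5],
  [[0,0,0],[0,-0.38,-1.65],7.5],
  [[0,0,0],[1,0,0],7.5],
  [[0,0,0],[2,0,0],7.5],
  [[0,0,0],[2,0,0],7.5],
  [[0,0,0],[2,0,0],7.5],
  [[0,0,0],[1.5,0,0],7.5],
  [[0,0,0],[0,0,0],7.5],
  [[0,0,0],[0,0,0],7.5],
])

```text
clock: 14.47
tool_pos: [0.5222, -0.3302, 0.1191]
eef_rot: [-0.073, 0.703, 0.077, 0.703]
contact_force: [0.3, 0.7, 1.2]
opening: 0.849
```

```bash
python3 -c "
from h import *
down([.522,-.331,.05])
d=snap('wrist');w=d['color'][:,:,::-1].copy();
p=[proj(d,np.array([.522,-.331,.1])+.024*np.array([np.cos(t),np.sin(t),0])) for t in np.linspace(0,6.28,50)]
cv2.polylines(w,[np.array(p).astype(int)],False,(0,0,255),1)
v=snap('scene')['color'][100:260,60:220,::-1]
cv2.imwrite('pics/w5.png',np.hstack([cv2.resize(w[100:384,106:406],(400,379)),cv2.resize(v,(379,379))]))"
```

```text
clock 14.4667 pos [ 0.5222 -0.3302  0.1191] F [0.3 0.7 1.2] open 0.8493689562160424 q [ 0.89  0.9  -0.75  1.65  0.75  0.9   1.62]
x [-0.002  0.005 -1.   ] y [-0.211  0.977  0.005] delta cm [ 6.9  -0.11 -0.04]
turn to rack deg [-1.000e-02 -3.003e+01 -3.200e-01]
turn to down deg [ 0.08 -0.03 -0.3 ] world left [-0.    -0.001 -0.069]
```

View pics/w5.png

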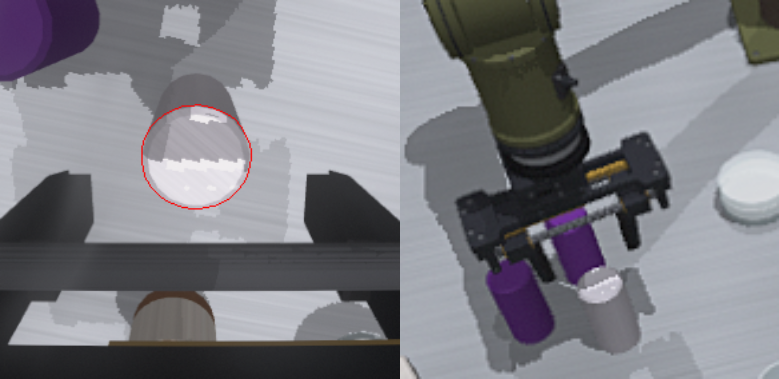

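The outline (red) sits on the canister top, and the tips straddle it from about 40 mm above. I'll descend the rest and grip.

>>> drive_tool([
  [[0,0,-0.3],[1.5,-0.1,0],7.5],
  [[0,0,0],[1.5,0,0],7.5],
  [[0,0,0],[1.5,0,0],7.5],
  [[0,0,0],[1.5,0,0],7.5],
  [[0,0,0],[1.5,0,0],7.5],
  [[0,0,0],[0.5,0,0],7.5],
  [[0,0,0],[0,0,0],7.5],
], force=30)

```text
clock: 15.15
tool_pos: [0.5216, -0.332, 0.0374]
eef_rot: [-0.074, 0.704, 0.075, 0.702]
contact_force: [-0.0, -0.0, -0.6]
opening: 0.852
```

```bash
python3 -c "
from h import *
down([.522,-.331,.04])"
```

```text
clock 15.15 pos [ 0.5216 -0.332   0.0374] F [-0.  -0.  -0.6] open 0.8520285694321318 q [ 0.85  1.01 -0.67  1.69  0.86  0.77  1.53]
x [-0.003  0.001 -1.   ] y [-0.209  0.978  0.001] delta cm [-0.26  0.09  0.06]
turn to rack deg [-3.000e-02 -3.014e+01 -6.000e-02]
turn to down deg [-0.01 -0.14 -0.06] world left [0.    0.001 0.003]
```

>>> drive_tool([
  [[0,0,0],[0,0.1,0],6],
  [[0,0,0],[0,0,0],5],
  [[0,0,0],[0,0,0],4],
  [[0,0,0],[0,0,0],4],
  [[0,0,0],[0,0,0],4],
  [[0,0,0],[0,0,0],4],
  [[0,0,0],[0,0,0],4],
], force=35)

```text
clock: 15.73
tool_pos: [0.523, -0.3315, 0.0402]
eef_rot: [-0.075, 0.703, 0.074, 0.704]
contact_force: [-0.3, 0.6, 3.9]
opening: 0.535
```

```bash
python3 -c "
from h import *
down([.522,-.331,.14])"
```

```text
clock 15.7333 pos [ 0.523  -0.3315  0.0402] F [-0.3  0.6  3.9] open 0.5352757559416681 q [ 0.85  1.   -0.67  1.69  0.86  0.76  1.53]
x [ 0.001 -0.001 -1.   ] y [-0.209  0.978 -0.002] delta cm [-9.98  0.05 -0.07]
turn to rack deg [ 1.000e-02 -2.993e+01  9.000e-02]
turn to down deg [-0.02  0.07  0.09] world left [-0.001  0.     0.1  ]
```

Gripped at 47 mm, matching the 48 mm canister. I'll lift it.

>>> drive_tool([
  [[0,0,0],[-0.5,0,0],4],
  [[0,0,0],[-1,0,0],4],
  [[0,0,0],[-2,0,0],4],
  [[0,0,0],[-2,0,0],4],
  [[0,0,0],[-2,0,0],4],
  [[0,0,0],[-2,0,0],4],
  [[0,0,0],[-2,0,0],4],
  [[0,0,0],[-2,0,0],4],
  [[0,0,0],[-2,0,0],4],
  [[0,0,0],[-1.5,0,0],4],
  [[0,0,0],[0,0,0],4],
  [[0,0,0],[0,0,0],4],
], force=40)

```text
clock: 16.73
tool_pos: [0.5223, -0.3315, 0.2099]
eef_rot: [-0.075, 0.703, 0.074, 0.703]
contact_force: [-0.4, -0.3, -5.4]
opening: 0.528
```

```bash
cat > lk.py <<'E'
from h import *
# where is the canister bottom / sides in the wrist and scene views
s=r.get_state();M=R.from_quat(s['eef_rot']).as_matrix();p=np.array(s['tool_pos'])
down([.52,-.25,.22]);print('F',np.round(s['contact_force'],1))
d=snap('wrist');a=snap('scene')
w=d['color'][:,:,::-1].copy();v=a['color'][:,:,::-1].copy()
E
cat lk.py - <<'E' | python3 -
for img,c in((w,d),(v,a)):
  for x in (-.06,.04):   # assumed ends of the canister along the tool axis
    q=[proj(c,p+M@[x,.024*np.cos(t),.024*np.sin(t)]) for t in np.linspace(0,6.28,50)]
    cv2.polylines(img,[np.array(q).astype(int)],False,(0,0,255) if x>0 else (0,255,0),1)
u=proj(a,p).astype(int);print(u)
x0,y0=max(u[0]-70,0),max(u[1]-50,0)
cv2.imwrite('pics/w6.png',np.hstack([cv2.resize(w[80:384,106:406],(395,400)),cv2.resize(v[y0:y0+140,x0:x0+140],(400,400))]))
E
```

```text
clock 16.7333 pos [ 0.5223 -0.3315  0.2099] F [-0.4 -0.3 -5.4] open 0.5283211453105491 q [ 0.92  0.8  -0.82  1.58  0.65  1.05  1.7 ]
x [ 0.001 -0.002 -1.   ] y [-0.209  0.978 -0.002] delta cm [-1.02  8.01  1.48]
turn to rack deg [ -0.   -29.97   0.1 ]
turn to down deg [-0.03  0.03  0.1 ] world left [-0.002  0.081  0.01 ]
F [-0.4 -0.3 -5.4]
[133 189]
```

View pics/w6.png

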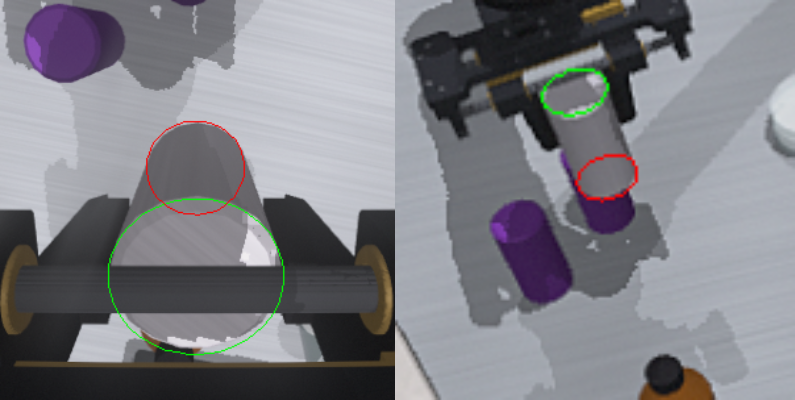

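The outlines fit, with the canister ends at TCP −60 mm and +40 mm, so it is centred and aligned and 56 mm is free beyond the tips. I'll carry it to the rack while tilting.

>>> drive_tool([
  [[0,-2,0],[-1,1,0],4],
  [[0,-2,0],[-1,2,0],4],
  [[0,-2,0],[-0.5,2,0],4],
  [[0,-2,0],[-0.5,2,0],4],
  [[0,-2,0],[0,2,0],4],
  [[0,-2,0],[0,2,0],4],
  [[0,-2,0],[0,2,0],4],
  [[0,-2,0],[0,2,0],4],
  [[0,-2,0],[0,2,0],4],
  [[0,-2,0],[0,2,0],4],
  [[0,-2,0],[0,2,0],4],
  [[0,-2,0],[0,2,0],4],
])

```text
clock: 17.83
tool_pos: [0.4712, -0.1059, 0.238]
eef_rot: [-0.056, 0.542, 0.088, 0.834]
contact_force: [0.3, -0.7, -5.5]
opening: 0.532
```

```bash
python3 -c "
from h import *
to(bay(-1,-1)+N*.08)"
```

```text
clock 17.8333 pos [ 0.4712 -0.1059  0.238 ] F [ 0.3 -0.7 -5.5] open 0.532399638539127 q [ 0.69  0.43 -0.62  2.3   0.87  0.13  1.1 ]
x [ 0.396  0.087 -0.914] y [-0.208  0.978  0.002] delta cm [6.17 6.48 3.02]
turn to rack deg [-0.13 -6.06 -0.08]
```

>>> drive_tool([
  [[0,0,0],[0,0.7,0.4],4],
  [[0,0,0],[0,0.7,0.4],4],
  [[0,0,0],[0,0.7,0.4],4],
  [[0,0,0],[0,0.7,0.4],4],
  [[0,0,0],[0,0.7,0.4],4],
  [[0,0,0],[0,0.7,0.4],4],
  [[0,-1,0],[0,0.7,0.4],4],
  [[0,-1,0],[0,0.7,0],4],
  [[0,-1,0],[0,0.7,0],4],
  [[0,-1,0],[0,0,0],4],
  [[0,-1,0],[0,0,0],4],
  [[0,-1,0],[0,0,0],4],
])

```text
clock: 18.83
tool_pos: [0.4828, -0.0447, 0.2498]
eef_rot: [-0.055, 0.516, 0.091, 0.85]
contact_force: [-1.2, -0.3, -5.4]
opening: 0.534
```

```bash
python3 -c "
from h import *
to(bay(-1,-1)+N*.08)"
```

```text
clock 18.8333 pos [ 0.4828 -0.0447  0.2498] F [-1.2 -0.3 -5.4] open 0.5336141349541448 q [ 0.56  0.41 -0.66  2.36  1.76  0.15  0.07]
x [ 0.452  0.098 -0.887] y [-0.211  0.977 -0.   ] delta cm [ 6.27  0.74 -0.04]
turn to rack deg [ 0.1  -2.49 -0.05]
```

>>> drive_tool([
  [[0,-0.6,0],[0.5,0.2,0],4],
  [[0,-0.6,0],[0.5,0.2,0],4],
  [[0,-0.6,0],[0.5,0.2,0],4],
  [[0,-0.6,0],[0.5,0.14,0],4],
  [[0,0,0],[0.5,0,0],4],
  [[0,0,0],[0.5,0,0],4],
  [[0,0,0],[0.5,0,0],4],
  [[0,0,0],[0.5,0,0],4],
  [[0,0,0],[0,0,0],4],
  [[0,0,0],[0,0,0],4],
])

```text
clock: 19.67
tool_pos: [0.501, -0.0337, 0.2153]
eef_rot: [-0.053, 0.498, 0.092, 0.861]
contact_force: [-0.1, -0.3, -3.9]
opening: 0.53
```

```bash
python3 -c "
from h import *
to(bay(-1,-1)+N*.045)"
```

```text
clock 19.6667 pos [ 0.501  -0.0337  0.2153] F [-0.1 -0.3 -3.9] open 0.5299879610239758 q [ 0.68  0.59 -0.95  2.4   2.03  0.44 -0.23]
x [ 0.488  0.105 -0.867] y [-0.21   0.978 -0.   ] delta cm [ 5.76  0.05 -0.33]
turn to rack deg [ 0.05 -0.07 -0.02]
```

>>> drive_tool([
  [[0,0,0],[0.7,0.05,-0.15],4],
  [[0,0,0],[1,0,-0.18],4],
  [[0,0,0],[1,0,0],4],
  [[0,0,0],[1,0,0],4],
  [[0,0,0],[1,0,0],4],
  [[0,0,0],[0.8,0,0],4],
  [[0,0,0],[0.3,0,0],4],
  [[0,0,0],[0,0,0],4],
  [[0,0,0],[0,0,0],4],
])

```text
clock: 20.42
tool_pos: [0.5263, -0.028, 0.1639]
eef_rot: [-0.053, 0.497, 0.091, 0.861]
contact_force: [1.0, -0.1, -3.5]
opening: 0.533
```

```bash
python3 -c "
from h import *
to(bay(-1,-1)+N*.03)
s=r.get_state();M=R.from_quat(s['eef_rot']).as_matrix();p=np.array(s['tool_pos'])
d=snap('wrist');w=d['color'][:,:,::-1].copy()
for k,c in((-1,-1),(-1,0)):
  q=[proj(d,bay(k,c)+.0265*(a*X+b*Y)) for a,b in((-1,-1),(-1,1),(1,1),(1,-1),(-1,-1))]
  cv2.polylines(w,[np.array(q).astype(int)],False,(255,0,0),1)
q=[proj(d,p+M@[.04,.024*np.cos(t),.024*np.sin(t)]) for t in np.linspace(0,6.28,50)]
cv2.polylines(w,[np.array(q).astype(int)],False,(0,0,255),1)
cv2.imwrite('pics/w7.png',cv2.resize(w[90:330,100:420],(800,600),interpolation=cv2.INTER_CUBIC))"
```

```text
clock 20.4167 pos [ 0.5263 -0.028   0.1639] F [ 1.  -0.1 -3.5] open 0.5334030257946727 q [ 0.63  0.76 -0.97  2.4   2.14  0.61 -0.3 ]
x [ 0.488  0.105 -0.866] y [-0.21   0.978 -0.   ] delta cm [ 1.51  0.02 -0.01]
turn to rack deg [ 0.05 -0.04  0.  ]
```

View pics/w7.png

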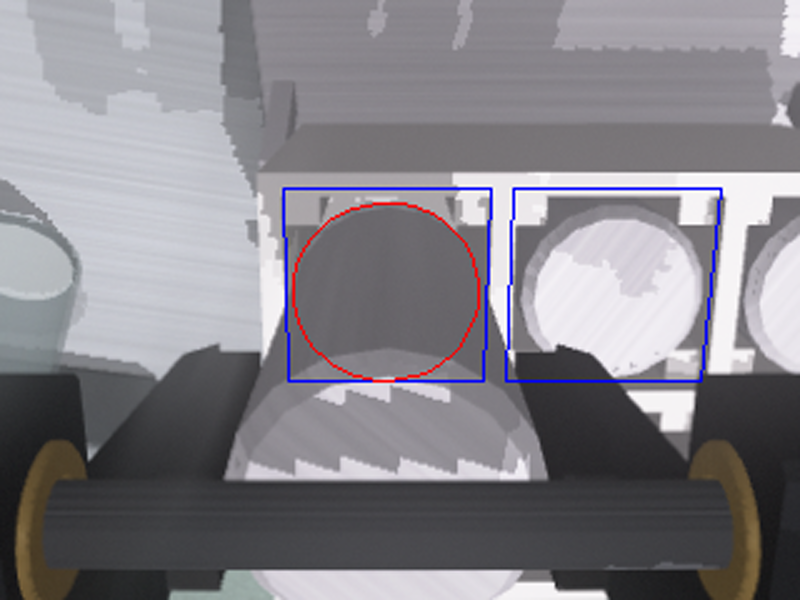

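Last picture: the canister end (red) is just above the low_right mouth. The seen middle disc and rim are about 2 mm further up the slope than predicted (centre y 292 against 285). I'll shift +2 mm along tool z, then insert while watching the force.

>>> drive_tool([
  [[0,0,0],[0,-0.04,0.17],4],
  [[0,0,0],[0.2,0,0],4],
  [[0,0,0],[0.2,0,0],4],
  [[0,0,0],[0.2,0,0],4],
  [[0,0,0],[0.2,0,0],4],
  [[0,0,0],[0.2,0,0],4],
  [[0,0,0],[0,0,0],4],
])

```text
clock: 21.05
tool_pos: [0.533, -0.027, 0.1555]
eef_rot: [-0.053, 0.498, 0.091, 0.861]
contact_force: [0.4, -0.5, -3.0]
opening: 0.53
```

```bash
sed -i 's/^bay=/c0=c0+.0017*X-.0004*Y;bay=/' h.py; python3 f.py -1 -1
```

```text
clock 21.05 pos [ 0.533  -0.027   0.1555] F [ 0.4 -0.5 -3. ] open 0.53010511177925 q [ 0.62  0.79 -0.96  2.39  2.15  0.62 -0.3 ]
x [ 0.488  0.105 -0.866] y [-0.21   0.978 -0.   ] delta cm [5.1  0.03 0.  ]
turn to rack deg [ 0.02 -0.05 -0.  ]
Fn -2.74 mom [-0.21  0.83 -0.03]
```

>>> drive_tool([
  [[0,0,0],[0.3,0,0],4],
  [[0,0,0],[0.3,0,0],4],
  [[0,0,0],[0.3,0,0],4],
  [[0,0,0],[0.3,0,0],4],
  [[0,0,0],[0.3,0,0],4],
  [[0,0,0],[0,0,0],4],
])

```text
clock: 21.55
tool_pos: [0.5404, -0.0254, 0.1423]
eef_rot: [-0.053, 0.498, 0.091, 0.861]
contact_force: [0.8, 0.1, -3.7]
opening: 0.53
```

```bash
python3 f.py -1 -1
```

```text
clock 21.55 pos [ 0.5404 -0.0254  0.1423] F [ 0.8  0.1 -3.7] open 0.5299214425337866 q [ 0.61  0.83 -0.96  2.38  2.17  0.65 -0.31]
x [ 0.488  0.105 -0.867] y [-0.21   0.978  0.   ] delta cm [3.58 0.02 0.01]
turn to rack deg [ 0.02 -0.06 -0.01]
Fn -3.65 mom [-0.13  0.94 -0.02]
```

>>> drive_tool([
  [[0,0,0],[0.4,0,0],4],
  [[0,0,0],[0.4,0,0],4],
  [[0,0,0],[0.4,0,0],4],
  [[0,0,0],[0.4,0,0],4],
  [[0,0,0],[0.4,0,0],4],
  [[0,0,0],[0.4,0,0],4],
  [[0,0,0],[0.4,0,0],4],
  [[0,0,0],[0.3,0,0],4],
  [[0,0,0],[0,0,0],4],
])

```text
clock: 22.3
tool_pos: [0.5556, -0.0222, 0.1155]
eef_rot: [-0.053, 0.498, 0.091, 0.861]
contact_force: [-0.1, -0.5, -3.5]
opening: 0.532
```

```bash
python3 f.py -1 -1
```

```text
clock 22.3 pos [ 0.5556 -0.0222  0.1155] F [-0.1 -0.5 -3.5] open 0.5319600279904945 q [ 0.59  0.9  -0.95  2.35  2.21  0.7  -0.32]
x [ 0.488  0.105 -0.866] y [-0.21   0.978 -0.   ] delta cm [0.48 0.03 0.  ]
turn to rack deg [ 0.02 -0.05 -0.01]
Fn -2.93 mom [-0.11  0.9   0.02]
```

It is 52 mm in with no resistance. I'll release, withdraw 8 cm, and shut the fingers.

>>> drive_tool([
  [[0,0,0],[0,0,0],5.5],
  [[0,0,0],[0,0,0],6.2],
  [[0,0,0],[0,0,0],6.2],
  [[0,0,0],[0,0,0],6.2],
  [[0,0,0],[-0.5,0,0],6.2],
  [[0,0,0],[-1,0,0],6.2],
  [[0,0,0],[-1.5,0,0],6.2],
  [[0,0,0],[-2,0,0],6.2],
  [[0,0,0],[-2,0,0],6.2],
  [[0,0,0],[-1,0,0],6.2],
  [[0,0,0],[0,0,0],3],
  [[0,0,0],[0,0,0],0],
])

```text
clock: 23.3
tool_pos: [0.5163, -0.0311, 0.1863]
eef_rot: [-0.054, 0.497, 0.091, 0.861]
contact_force: [0.3, -0.1, 0.3]
opening: 0.575
```

>>> drive_tool([
  [[0,0,0],[0,0,0],0],
  [[0,0,0],[0,0,0],0],
  [[0,0,0],[0,0,0],0],
  [[0,0,0],[0,0,0],0],
  [[0,0,0],[0,0,0],0],
  [[0,0,0],[0,0,0],0],
  [[0,0,0],[0,0,0],0],
  [[0,0,0],[0,0,0],0],
])

```text
clock: 23.97
tool_pos: [0.5163, -0.0306, 0.1853]
eef_rot: [-0.053, 0.497, 0.091, 0.861]
contact_force: [0.2, 0.7, -0.3]
opening: 0.004
```

```bash
python3 f.py -1 -1
```

```text
clock 23.9667 pos [ 0.5163 -0.0306  0.1853] F [ 0.2  0.7 -0.3] open 0.0036716727074287817 q [ 0.65  0.7  -0.97  2.4   2.1   0.54 -0.27]
x [ 0.488  0.105 -0.866] y [-0.21   0.978 -0.   ] delta cm [ 8.53  0.02 -0.  ]
turn to rack deg [ 0.04 -0.04 -0.  ]
Fn -0.45 mom [-0.07  0.53 -0.01]
```

>>> drive_tool([
  [[0,0,0],[1,0,0],0],
  [[0,0,0],[1,0,0],0],
  [[0,0,0],[1,0,0],0],
  [[0,0,0],[0.5,0,0],0],
  [[0,0,0],[0.4,0,0],0],
  [[0,0,0],[0.4,0,0],0],
  [[0,0,0],[0.4,0,0],0],
  [[0,0,0],[0.4,0,0],0],
  [[0,0,0],[0,0,0],0],
])

```text
clock: 24.72
tool_pos: [0.5414, -0.0253, 0.1408]
eef_rot: [-0.053, 0.498, 0.091, 0.861]
contact_force: [0.1, -0.2, -0.0]
opening: 0.007
```

```bash
python3 f.py -1 -1
```

```text
clock 24.7167 pos [ 0.5414 -0.0253  0.1408] F [ 0.1 -0.2 -0. ] open 0.006597238231063351 q [ 0.61  0.83 -0.96  2.37  2.17  0.66 -0.31]
x [ 0.488  0.105 -0.866] y [-0.21   0.978 -0.   ] delta cm [ 3.4   0.04 -0.  ]
turn to rack deg [ 0.02 -0.04  0.01]
Fn -0.06 mom [-0.05  0.45 -0.03]
```

>>> drive_tool([
  [[0,0,0],[0.5,0,0],0],
  [[0,0,0],[0.5,0,0],0],
  [[0,0,0],[0.5,0,0],0],
  [[0,0,0],[0.5,0,0],0],
  [[0,0,0],[0.5,0,0],0],
  [[0,0,0],[0.3,0,0],0],
  [[0,0,0],[0.2,0,0],0],
  [[0,0,0],[0,0,0],0],
])

```text
clock: 25.38
tool_pos: [0.5559, -0.0221, 0.1147]
eef_rot: [-0.053, 0.498, 0.091, 0.861]
contact_force: [0.0, -0.0, 1.1]
opening: 0.005
```

```bash
python3 f.py -1 -1
```

```text
clock 25.3833 pos [ 0.5559 -0.0221  0.1147] F [ 0.  -0.   1.1] open 0.004964181213966174 q [ 0.58  0.91 -0.95  2.35  2.21  0.71 -0.32]
x [ 0.488  0.105 -0.866] y [-0.21   0.978 -0.   ] delta cm [0.4  0.02 0.01]
turn to rack deg [ 0.02 -0.06 -0.01]
Fn 0.97 mom [-0.03  0.46 -0.03]
```

>>> drive_tool([
  [[0,0,0],[0.1,0,0],0],
  [[0,0,0],[0.1,0,0],0],
  [[0,0,0],[0.1,0,0],0],
  [[0,0,0],[0.1,0,0],0],
  [[0,0,0],[0.1,0,0],0],
  [[0,0,0],[0,0,0],0],
  [[0,0,0],[0,0,0],0],
])

```text
clock: 25.97
tool_pos: [0.5582, -0.0216, 0.1111]
eef_rot: [-0.053, 0.497, 0.091, 0.861]
contact_force: [-1.4, -0.3, 3.3]
opening: 0.003
```

```bash
python3 f.py -1 -1
```

```text
clock 25.9667 pos [ 0.5582 -0.0216  0.1111] F [-1.4 -0.3  3.3] open 0.003429854158667771 q [ 0.58  0.92 -0.95  2.35  2.22  0.71 -0.32]
x [ 0.489  0.105 -0.866] y [-0.21   0.978 -0.001] delta cm [-0.04  0.03 -0.01]
turn to rack deg [ 0.06 -0.02  0.01]
Fn 3.59 mom [-0.09  0.44 -0.01]
```

>>> drive_tool([
  [[0,0,0],[0.1,0,0],0],
  [[0,0,0],[0.1,0,0],0],
  [[0,0,0],[0,0,0],0],
  [[0,0,0],[0,0,0],0],
])

```text
clock: 26.3
tool_pos: [0.5584, -0.0213, 0.1105]
eef_rot: [-0.054, 0.497, 0.092, 0.861]
contact_force: [-9.8, -3.8, 19.5]
opening: 0.002
```

```bash
python3 f.py -1 -1
```

```text
clock 26.3 pos [ 0.5584 -0.0213  0.1105] F [-9.8 -3.8 19.5] open 0.002491462935130523 q [ 0.58  0.92 -0.95  2.35  2.22  0.72 -0.32]
x [ 0.49   0.105 -0.866] y [-0.212  0.977 -0.002] delta cm [-0.1  -0.   -0.01]
turn to rack deg [0.17 0.04 0.03]
Fn 22.05 mom [-0.31  0.32 -0.17]
```

It meets a rigid stop at the same depth as the full bays (22 N, within 1 mm). I'll withdraw and check in the wrist view by numbers.

>>> drive_tool([
  [[0,0,0],[-0.5,0,0],0],
  [[0,0,0],[-1,0,0],0],
  [[0,0,0],[-1.5,0,0],0],
  [[0,0,0],[-2,0,0],0],
  [[0,0,0],[-2,0,0],0],
  [[0,0,0],[-2,0,0],0],
  [[0,0,0],[-2,1,-1],0],
  [[0,0,0],[0,1,-1],0],
  [[0,0,0],[0,2,-1],0],
  [[0,0,0],[0,2,0],0],
  [[0,0,0],[0,0,0],0],
  [[0,0,0],[0,0,0],0],
])

```text
clock: 27.3
tool_pos: [0.4674, 0.0211, 0.1896]
eef_rot: [-0.054, 0.497, 0.092, 0.861]
contact_force: [-0.1, 0.1, -0.4]
opening: 0.005
```

```bash
python3 f.py -1 0
python3 - <<'E'
from h import *
for n in('wrist','top'):
    d=snap(n,'end_%s.png'%n);g=cv2.cvtColor(d['color'],cv2.COLOR_RGB2GRAY)
    for row,col in((-1,-1),(-1,0),(-1,1),(1,-1),(1,0),(1,1)):
        # rectify the face plane: 4 px/mm patch, find the disc circle in mm from the bay centre
        src=np.float32([proj(d,bay(row,col)+.03*(a*X+b*Y)) for a,b in((1,-1),(1,1),(-1,1),(-1,-1))])
        w=cv2.warpPerspective(g,cv2.getPerspectiveTransform(src,np.float32([[0,0],[240,0],[240,240],[0,240]])),(240,240),flags=cv2.INTER_CUBIC)
        c=cv2.HoughCircles(cv2.GaussianBlur(w,(9,9),2),cv2.HOUGH_GRADIENT,1,200,param1=60,param2=15,minRadius=75,maxRadius=110)
        print(n,row,col,None if c is None else np.round((c[0,0]-[120,120,0])/4,1))
E
```

```text
clock 27.3 pos [0.4674 0.0211 0.1896] F [-0.1  0.1 -0.4] open 0.004851825144656552 q [ 0.54  0.69 -1.09  2.55  2.08  0.73 -0.49]
x [ 0.488  0.106 -0.866] y [-0.213  0.977 -0.001] delta cm [10.76 -0.17  2.97]
turn to rack deg [ 0.17 -0.02 -0.06]
Fn -0.29 mom [-0.08  0.48 -0.05]
wrist -1 -1 [ 0.1  2.6 23.9]
wrist -1 0 [-0.1  0.9 23.6]
wrist -1 1 [ 0.6  0.6 24. ]
wrist 1 -1 None
wrist 1 0 None
wrist 1 1 None
top -1 -1 [ 0.9  4.9 24.3]
top -1 0 [ 0.9  2.4 26.5]
top -1 1 [ 2.4  2.9 25.7]
top 1 -1 [ 1.6  4.1 24.9]
top 1 0 [ 0.6  3.6 24.8]
top 1 1 [ 2.1  1.9 22.4]
```

```bash
python3 -c "
from plant import r
print(r.finish_job())"
```

```text
the job is handed in; nothing more can be done
None
```

The spare canister is loaded in the low row's right bay and sits flush with the rack's face. I handed the job in at about 27 s on the robot's clock.

- **Finding the bay:** I pressed on the low row first, leaving the canister where it stood. The left and middle bays did not give. The right bay's plate went down 24 mm with about 0 N.
- **Loading:** I picked up the grey canister, put it 52 mm into the right bay with no resistance, let go and pressed it home with the shut fingers.
- **Last checks:** A final press of 22 N met a rigid stop within 1 mm of the depth at which the full bays stopped. After I withdrew, the wrist camera showed its end as a disc of 23.9 mm radius in the face plane. It sat about 2 mm down the slope from its neighbours, as expected of a canister resting on the bay's lower wall. The top camera showed much the same disc but is too coarse to prove it is flush.
- **What disagreed:** The shut fingertips met the rack about 27 mm short of the quoted reach. Until the pictures and the force showed this, I took the left bay for empty. My first hard press there then reached 87 N at the wrist: under the 120 N limit, but more than I intended.
- **Not checked:** I did not press the high row, and I did not re-measure the bystanders at the end. No contact with them was seen.

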